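Zero the pin drill's depth stop and back it off four clicks

TASK

Set the pin drill's depth-stop unit that stands on the counter: turn its dial clockwise (seen from above) by the bar until it is fully home against its inner stop, then turn it back counter-clockwise exactly four clicks and let go. The unit is not fastened down, so feel for the stop gently: do not drag it or twist it round on the counter, and leave the cast, the jar and the tape roll where they are.

Things in the scene. Friction and masses are not known exactly. Their poses are not given: they have to be found in the camera images.
- stop_unit: Depth-stop unit of a model pin drill, about 1.2 to 1.7 kg, loose on four rubber feet. Round grey housing 100 mm across, 34 mm high; a lug 34 mm wide, 30 mm high juts out along its +x to 90 mm from the centre. Origin: centre of the underside, on the dial's axis; z up. It starts to twist round on its feet at about 0.35 to 0.8 N m and to slide sideways at about 10 N.
- dial_grip (a point): Centre of the dial's grip bar, on the dial's vertical axis, 68 mm above the counter. The bar, black and upright, is 44 mm long (along this point's x), 14 mm thick (along y) and 33 mm high, from the skirt below it to its top 78 mm above the counter; its flat sides are free. A white index line marks its +x end.
- dial_skirt (a point): Centre of the top of the dial's round skirt, 48 mm across, 45 mm above the counter; turns with the bar. 16 clicks a turn, 22.5 degrees each. Leaving a click takes about 0.08 N m; let go, the dial springs to the nearest. Clockwise it meets a stop, itself a click (zero), at an angle that differs each time, unseen: feel it. It starts 5 to 9 clicks from it.
- dial_base (a point): Point on the dial's axis at the housing's top face, 34 mm above the counter. Dial, clicks and stop sit on a sprung carrier that gives 0.1 rad for every 0.12 N m and springs back when let go, so at the stop the resistance grows evenly as you turn on: past 0.2 N m it can only be the stop, well before the unit twists. At most 10 clicks from the stop.
- rod_tip (a point): Centre of the top of the steel stop rod, 8 mm in diameter, standing upright in the lug, 72 mm from the dial's axis along the unit's +x, 58 mm above the counter with the dial at its stop; the dial lifts it by 0.25 mm a click counter-clockwise.
- nut_top (a point): Centre of the top of the round nut inside the housing, unseen, on the dial's axis, which the dial's screw moves: 18.0 mm above the unit's underside with the dial at its stop, 0.25 mm higher for every click counter-clockwise (19.0 mm at four clicks). It spins freely, so the way it faces means nothing.
- cast_mid (a point): White plaster tooth model, 53 x 68 x 29 mm, bystander standing to the left of the unit; the point is 12 mm above its underside.
- wax_jar_mid (a point): Low round jar with a screw lid, 51 mm across, 24 mm high, bystander to the right of the unit, farther from the robot; the point is its centre.
- tape_mid (a point): Roll of plain off-white tape, 52 mm across, 18 mm high, bystander lying to the right of the unit, nearer to the robot; the point is its centre.
Mind the look-alikes: they are no part of the job. There is more than one size of the stop_unit; the job needs the largest.

How it is judged (in metres and radians):
On the way, in this order (a step that is already met when the one before it is completed fails the run):
1. the dial is turned clockwise fully home against its stop (z of nut_top in the frame of stop_unit below 0.0181 m), for 0.2 s.
2. the dial is backed off to the fourth click (z of nut_top in the frame of stop_unit between 0.0189 and 0.0191 m), for 0.2 s.
At the end, for the whole second after the job is handed in: The dial rests four clicks counter-clockwise of its stop (nut 19.0 mm above the unit's underside, within 0.1 mm, which is 0.4 of a click); the unit stands upright (within 3 degrees) and still, the rod within 20 mm of where it was at the start (all of step 2 and linear speed of stop_unit below 0.01 m/s and angular speed of stop_unit below 0.05 rad/s and angle between stop_unit's own z axis and vertical below 0.05 rad and distance of rod_tip from where it was at the start of the episode below 0.02 m); the robot touches nothing.
It fails at once if the unit is dragged or twisted round: its rod is more than 20 mm from where it started (16 degrees of twist) (distance of rod_tip from where it was at the start of the episode above 0.02 m).
It fails at once if a bystander (cast, jar or tape roll) is moved more than 15 mm (distance of any of cast_mid, wax_jar_mid, tape_mid from where it was at the start of the episode above 0.015 m).
It also fails if it takes over 72 s, if anything falls off the work surface, if the arm or the gripper's body presses on something with over 40 N, if the wrist force passes 120 N, or if a joint passes its speed limit or range.

ROBOT

A 6-joint arm with a two-finger parallel gripper is mounted at the origin on a cart in front of the work surface, level with it; the furniture and walls round the work are solid. World frame = base frame: x ahead of the robot, y to its left, z up, the work surface at z = 0. Lengths are in m, angles in degrees, forces in N, time in s.
With the tool pointing down it reaches from about 0.325 to 0.85 m from the base axis. Payload 15.5 kg.
Tool frame: the origin (TCP) lies at the very end of the fingers, on their centre line; the grasp point (between the pads) lies arm.grip_depth behind it (arm.grip_depth is the distance from the TCP to the grasp point, in m); z points along the fingers, y is the direction in which the jaws open and shut (so a half turn about z gives the same grasp; the last joint's range is limited). The gripper opens to 91 mm and grips with 3 to 60 N. Pads are 32 mm wide; open, the fingers measure 118 mm over their backs; the gripper's body (76 mm by 178 mm) begins 60 mm behind the grasp point.
Start: joints at [69.471, 28.281, 77.091, -0, 74.628, -5.472], TCP at [0.162, 0.604, 0.19] pointing down, gripper open.
Joint ranges: [-166.48, 166.48], [-47.26, 123.95], [12.59, 153.08], [-70.14, 250.14], [6.76, 159.57], [-176.63, 176.63]. Speed limits (degrees/s): [108.29, 108.29, 147.25, 172.46, 172.46, 172.46].

INTERFACE

Orientations are given as a 3x3 rotation matrix whose columns are the frame's x, y, z axes.
In Python, from rig import arm gives the robot as it stands. Calls block until the motion is done:
- arm.move_to(position, orientation): joint-space move of the TCP to a pose.
- arm.move_l(position, orientation=None, feed=0.15): straight line of the TCP; orientation=None keeps the orientation; feed is the mean speed in m/s.
- arm.move_joints(angles): joint-space move.
- arm.grip(opening): finger opening in m; the grip force is fixed at half the most; returns when the fingers have stopped.
- arm.sleep(seconds).
- arm.solve_ik(position, orientation): joint angles nearest the present ones, or None.
- arm.snapshot(name): name is "scene" or "top" or "wrist"; returns the picture (420x560x3 uint8, red, green, blue); there is no depth.
- arm.get_calibration(name): a dict with "intrinsics" (3x3 intrinsics, pixels), "cam_to_world" (4x4, takes a point from camera to world coordinates). Camera axes: x right, y down, z forward; pixel columns grow to the right and rows downward; lengths in m; the calibration is good to about 2 mm. The wrist camera is an equidistant fisheye: a pixel r from the principal point sees the ray r / f radians off the axis. A picture is of the moment at which its call begins: read the wrist's pose just before it. get_calibration takes no time and is no camera call; for the wrist camera it gives the pose at the moment of the call.
A pose or a line that the arm cannot do raises arm.Unreachable and nothing moves.
- arm.sign_off(): hands the job in, once; it reports no verdict.
Readings, each from a call of its own:
- arm.current_t(): time.
- arm.current_joint_positions(): joint angles.
- arm.current_dq(): joint speeds.
- arm.current_tau(): joint torques, N m.
- arm.current_ee_pos(): TCP position.
- arm.current_tool_rot(): TCP orientation.
- arm.current_force(): force on the tool from outside, world axes, zero at the start.
- arm.current_torque(): the same for the moment, N m.
- arm.current_width(): finger opening in m.
Only numpy, scipy, OpenCV 4.12 (cv2) and the standard library are available. Lean on these libraries where they do the work, as an engineer would, in place of code of your own. Each camera call takes 0.05 s, during which the arm holds its last target.

## Working session

There is one attempt and no reset: what is moved stays moved. The work goes in short steps, each a Python script; the robot and the scene stay as the last script left them, time stands still between calls to the robot, and variables do not carry over. Pictures are saved under pics/ and viewed, and the job is handed in when it is done.

```bash
ls; mkdir -p pics; python3 - <<'E'
from rig import arm
import cv2
for n in("scene","top","wrist"):
    cv2.imwrite(f"pics/{n}0.png",arm.snapshot(n)[:,:,::-1])
print(arm.grip_depth,arm.current_t(),arm.current_force(),arm.current_torque())
for n in("scene","top","wrist"): print(n,arm.get_calibration(n))
E
```

```text
pics
0.0188 0.15 [0.53926714 0.1832125  0.11143061] [-0.02806027  0.04835725 -0.06255994]
scene {'intrinsics': array([[484.1509036 ,   0.        , 279.20572177],
       [  0.        , 484.1509036 , 220.04299917],
       [  0.        ,   0.        ,   1.        ]]), 'cam_to_world': array([[ 0.5642989 , -0.47682283,  0.67394862, -0.30717442],
       [-0.8254237 , -0.34126001,  0.4496858 , -0.48953295],
       [ 0.01557126, -0.81005037, -0.58615351,  0.75732594],
       [ 0.        ,  0.        ,  0.        ,  1.        ]])}
top {'intrinsics': array([[469.37747804,   0.        , 274.64230004],
       [  0.        , 469.37747804, 204.68093804],
       [  0.        ,   0.        ,   1.        ]]), 'cam_to_world': array([[ 0.00534798, -0.9891861 ,  0.14656828,  0.31096092],
       [-0.99987793, -0.00313783,  0.01530639,  0.01358098],
       [-0.01468096, -0.14663225, -0.98908213,  1.12149265],
       [ 0.        ,  0.        ,  0.        ,  1.        ]])}
wrist {'intrinsics': array([[325.1922621 ,   0.        , 280.06901501],
       [  0.        , 325.1922621 , 207.01037451],
       [  0.        ,   0.        ,   1.        ]]), 'cam_to_world': array([[ 2.59852487e-01,  9.37633743e-01,  2.30910480e-01,
         9.70085496e-02],
       [ 9.65648168e-01, -2.52178086e-01, -6.26883416e-02,
         6.20182371e-01],
       [-5.48141535e-04,  2.39268003e-01, -9.70953409e-01,
         3.84209350e-01],
       [ 0.00000000e+00,  0.00000000e+00,  0.00000000e+00,
         1.00000000e+00]])}
```

View pics/top0.png

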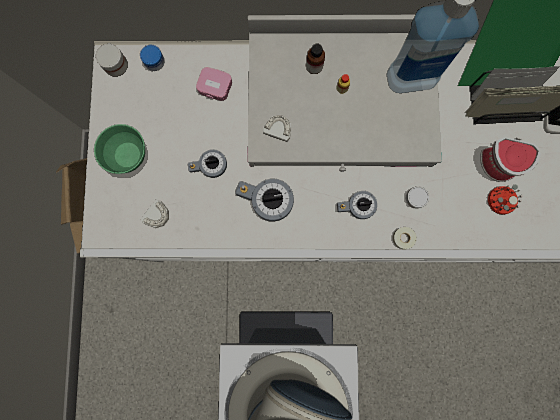

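View pics/scene0.png

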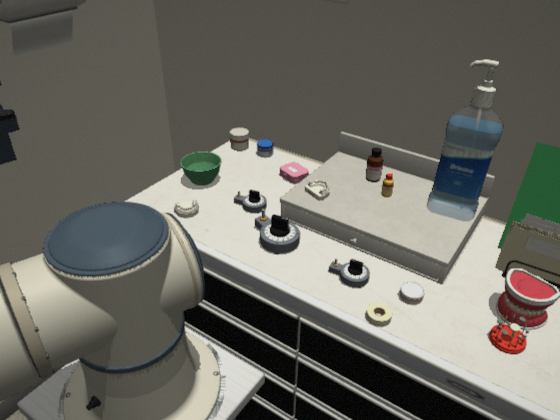

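View pics/wrist0.png

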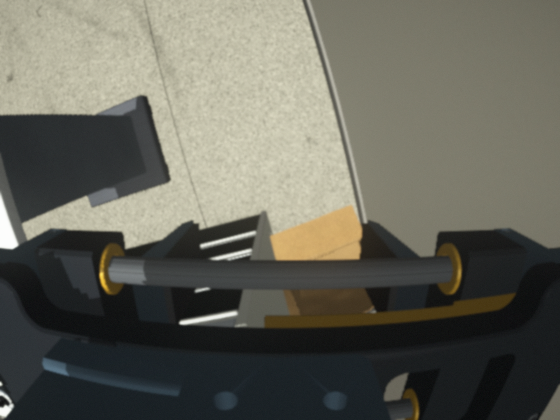

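The largest unit is at about (272,199) in the top view, with its lug toward (244,188). I'll zoom in on it.

```bash
python3 - <<'E'
import cv2
a=cv2.imread("pics/top0.png")[160:240,220:320]
b=cv2.imread("pics/scene0.png")[195:260,235:315]
cv2.imwrite("pics/z1.png",cv2.resize(a,None,fx=7,fy=7,interpolation=cv2.INTER_CUBIC))
cv2.imwrite("pics/z2.png",cv2.resize(b,None,fx=8,fy=8,interpolation=cv2.INTER_CUBIC))
E
```

```text
(no output)
```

View pics/z1.png

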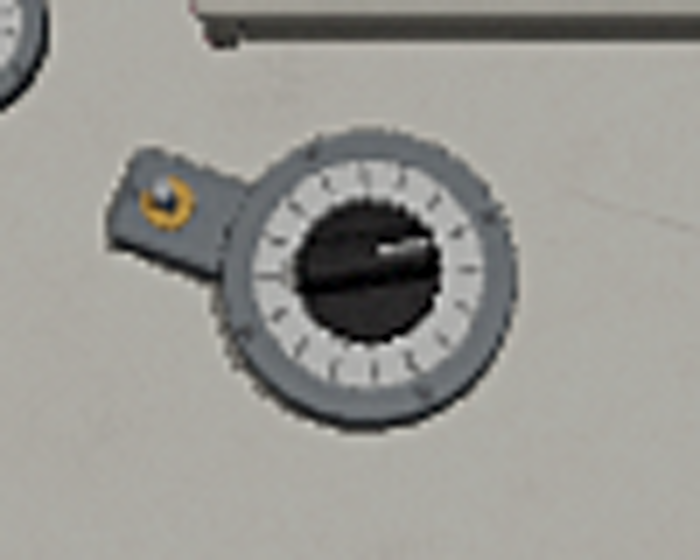

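View pics/z2.png

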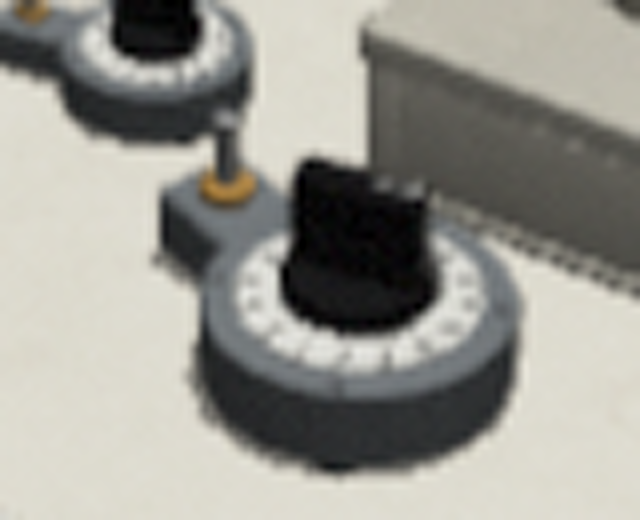

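```bash
cat > h.py <<'E'
import numpy as np,cv2
from rig import arm
def ray(cal,uv,fish=False):
    K=cal["intrinsics"];T=cal["cam_to_world"]
    x=(uv[0]-K[0,2])/K[0,0];y=(uv[1]-K[1,2])/K[1,1]
    if fish:
        r=np.hypot(x,y);d=np.array([x/r*np.sin(r),y/r*np.sin(r),np.cos(r)]) if r>1e-9 else np.array([0,0,1.])
    else: d=np.array([x,y,1.])
    return T[:3,3],T[:3,:3]@d
def onplane(cal,uv,z,fish=False):
    o,d=ray(cal,uv,fish); return o+d*(z-o[2])/d[2]
def rot(a): # tool down, tool x at yaw a (deg)
    a=np.radians(a);c,s=np.cos(a),np.sin(a)
    return np.array([[c,s,0],[s,-c,0],[0,0,-1.]])
E
python3 - <<'E'
from h import *
c=arm.get_calibration("top")
f=lambda u,v:(220+(u+.5)/7-.5,160+(v+.5)/7-.5)
print("skirt",onplane(c,f(369,271),.045),"ring",onplane(c,f(369.5,274),.034))
print("rod",onplane(c,f(160,190),.059))
a,b=onplane(c,f(378,250),.078),onplane(c,f(428,242),.078);print(a,b,np.degrees(np.arctan2(*(b-a)[1::-1])))
print("tray",onplane(c,(340,163),0.04))
print(arm.current_tool_rot())
C=onplane(c,f(369,271),.045)
for y in range(0,360,30):
    print(y,arm.solve_ik([C[0],C[1],.2],rot(y)))
E
```

```text
skirt [0.48548719 0.03579683 0.045     ] ring [0.48625215 0.03584997 0.034     ]
rod [0.51001968 0.10447643 0.059     ]
[0.48699666 0.03225839 0.078     ] [0.48965564 0.01616559 0.078     ] -80.61789517071367
tray [ 0.57097012 -0.12312945  0.04      ]
[[-9.65673582e-01  2.59758393e-01 -3.33044675e-04]
 [ 2.59758588e-01  9.65673204e-01 -8.59612466e-04]
 [ 9.83207655e-05 -9.16616263e-04 -9.99999575e-01]]
0 [-2.81541225e+00  1.65183338e+01  9.52057838e+01 -2.54444375e-14
  6.82758824e+01  8.71845877e+01]
30 [-2.81541225e+00  1.65183338e+01  9.52057838e+01 -2.54444375e-14
  6.82758824e+01  5.71845877e+01]
60 [-2.81541225e+00  1.65183338e+01  9.52057838e+01 -2.54444375e-14
  6.82758824e+01  2.71845877e+01]
90 [-2.81541225e+00  1.65183338e+01  9.52057838e+01 -2.54444375e-14
  6.82758824e+01 -2.81541225e+00]
120 [-2.81541225e+00  1.65183338e+01  9.52057838e+01 -2.54444375e-14
  6.82758824e+01 -3.28154123e+01]
150 [-2.81541225e+00  1.65183338e+01  9.52057838e+01 -2.54444375e-14
  6.82758824e+01 -6.28154123e+01]
180 [-2.81541225e+00  1.65183338e+01  9.52057838e+01 -2.54444375e-14
  6.82758824e+01 -9.28154123e+01]
210 [-2.81541225e+00  1.65183338e+01  9.52057838e+01 -2.54444375e-14
  6.82758824e+01 -1.22815412e+02]
240 [-2.81541225e+00  1.65183338e+01  9.52057838e+01 -2.54444375e-14
  6.82758824e+01 -1.52815412e+02]
270 None
300 [-2.81541225e+00  1.65183338e+01  9.52057838e+01 -2.54444375e-14
  6.82758824e+01  1.47184588e+02]
330 [-2.81541225e+00  1.65183338e+01  9.52057838e+01 -2.54444375e-14
  6.82758824e+01  1.17184588e+02]
```

```bash
python3 - <<'E'
from h import *
C=np.array([.4858,.0358]);y=99.4;R=rot(y)
p=C-0.05*R[:2,0]
arm.move_to([p[0],p[1],.20],R)
arm.sleep(.3)
c=arm.get_calibration("wrist");im=arm.snapshot("wrist")
np.savez("w1.npz",im=im,**c)
cv2.imwrite("pics/w1.png",im[:,:,::-1])
cv2.imwrite("pics/w1z.png",cv2.resize(im[100:240,200:360,::-1],None,fx=4,fy=4,interpolation=cv2.INTER_CUBIC))
print(arm.current_t(),arm.current_joint_positions(),arm.current_force(),arm.current_torque())
for i in range(4): arm.sleep(.05);print(arm.current_torque())
E
```

```text
2.9833 [-8.47574311e+00  1.71170000e+01  9.42783437e+01  1.81171867e-03
  6.86052767e+01 -1.78957836e+01] [ 0.54245302 -0.68965094 -0.30746771] [-0.10178073 -0.00852293 -0.04358608]
[-0.09298422  0.02042485 -0.03208697]
[-0.05371655  0.07975341 -0.04353187]
[-0.08876574  0.02951     0.01344851]
[-0.02086546  0.00137691 -0.01366313]
```

View pics/w1.png

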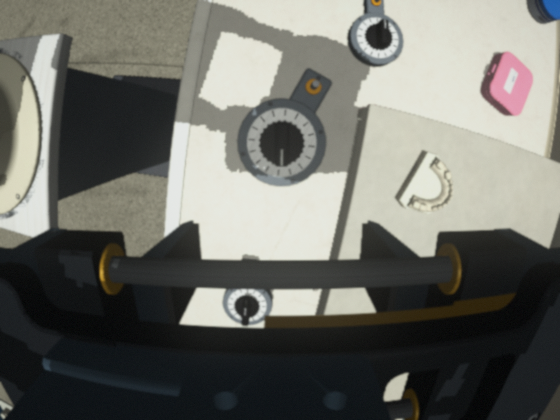

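View pics/w1z.png

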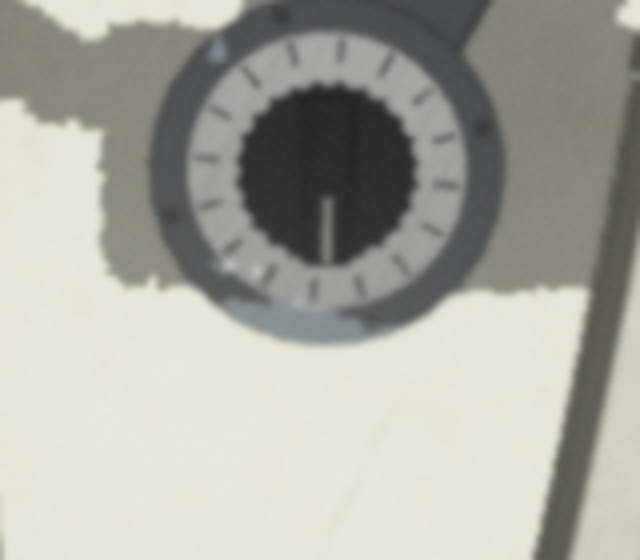

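```bash
python3 - <<'E'
from h import *
w=np.load("w1.npz");c=dict(intrinsics=w["intrinsics"],cam_to_world=w["cam_to_world"])
im=w["im"];z=im.copy()
g=cv2.cvtColor(im,cv2.COLOR_RGB2GRAY)
m=np.zeros_like(g);m[115:172,255:310]=(g[115:172,255:310]<65)
n,l,s,ct=cv2.connectedComponentsWithStats(m);k=1+np.argmax(s[1:,4]);print(s[k],ct[k])
cs,_=cv2.findContours((l==k).astype(np.uint8),0,2);(cx,cy),r=cv2.minEnclosingCircle(max(cs,key=cv2.contourArea));print(cx,cy,r)
for h,uv in((.045,(cx,cy)),(.045,(281.6,143.2)),(.034,(281.2,142.4))): print(onplane(c,uv,h,True))
a,b=[onplane(c,(200+(u+.5)/4-.5,100+(v+.5)/4-.5),.078,True) for u,v in((328,197),(326.5,262))]
print(a,b,np.degrees(np.arctan2(*(b-a)[1::-1])))
print("rod",onplane(c,(316,87),.059,True))
E
```

```text
[ 260  122   43   43 1349] [281.32913269 141.94217939]
281.3302001953125 142.91510009765625 21.748294830322266
[0.48629782 0.03706061 0.045     ]
[0.48663316 0.03680496 0.045     ]
[0.48617288 0.03711792 0.034     ]
[0.48720428 0.03281233 0.078     ] [0.48946702 0.01700043 0.078     ] -81.85607136124334
rod [0.51152857 0.10119872 0.059     ]
```

```bash
cat >> h.py <<'E'
def avg(n=10):
    F=[];M=[]
    for i in range(n):
        F.append(arm.current_force());M.append(arm.current_torque());arm.sleep(.01)
    return np.mean(F,0),np.mean(M,0)
E
python3 - <<'E'
from h import *
np.set_printoptions(precision=3,suppress=True)
R=rot(98.8);C=[.4862,.0366]
arm.grip(.036)
arm.move_to([*C,.11],R)
arm.sleep(.3)
c=arm.get_calibration("wrist");im=arm.snapshot("wrist")
cv2.imwrite("pics/w2.png",im[:,:,::-1])
print(avg(),arm.current_t(),arm.current_ee_pos(),arm.current_width())
E
```

```text
(array([ 0.027, -0.066, -0.207]), array([-0.089,  0.031, -0.01 ])) 5.0583 [0.487 0.036 0.11 ] 0.03603134272594414
```

View pics/w2.png

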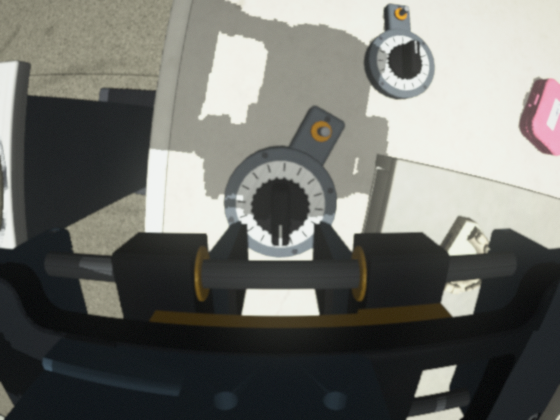

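The bar (column about 280) sits midway between the fingertips (columns 245 and 315), so I'll descend and grip.

```bash
python3 - <<'E'
from h import *
np.set_printoptions(precision=3,suppress=True)
R=rot(98.8)
arm.move_l([.4862,.0366,.049],R,feed=.06)
arm.sleep(.2)
print(avg(),arm.current_ee_pos())
arm.grip(.005)
arm.sleep(.2)
print(avg(20),arm.current_ee_pos(),arm.current_width(),arm.current_t())
R=arm.current_tool_rot();print(np.degrees(np.arctan2(R[1,0],R[0,0])),arm.current_joint_positions())
E
```

```text
(array([-0.093,  0.024,  0.088]), array([-0.072,  0.029,  0.004])) [0.486 0.037 0.049]
(array([1.919, 0.539, 0.517]), array([ 0.011, -0.317, -0.005])) [0.486 0.037 0.049] 0.013619444577519286 7.35
98.79983869610794 [ -2.715  29.074 105.032   0.002  45.876 -11.516]
```

```bash
cat > turn.py <<'E'
from h import *
import sys
np.set_printoptions(precision=3,suppress=True)
def turn(jmax,thr=.19,step=4.):
    j=np.array(arm.current_joint_positions());q=j[5];log=[]
    while q<jmax:
        q=min(q+step,jmax);j[5]=q;arm.move_joints(j)
        F,M=avg(6)
        if M[2]>.12: F,M=avg(12)
        log.append((arm.current_joint_positions()[5],M[2],*F[:2]))
        if M[2]>thr: break
    for l in log: print("%.1f %.3f  F %.1f %.1f"%l)
    print("t",arm.current_t())
E
python3 - <<'E'
from turn import *
turn(30)
E
```

```text
-7.6 0.050  F 1.1 0.3
-3.6 0.138  F 1.2 0.2
0.3 0.026  F 0.7 0.3
4.3 -0.031  F 0.9 0.6
8.3 -0.015  F 0.3 0.7
12.3 0.040  F 0.6 1.2
16.3 0.097  F 0.2 1.1
20.3 0.051  F -0.1 1.2
24.3 0.048  F -0.5 1.1
28.3 0.000  F -0.4 2.1
29.9 -0.001  F -0.6 2.2
t 10.75
```

```bash
python3 - <<'E'
from turn import *
turn(150)
E
```

```text
33.7 0.004  F -0.3 2.1
37.7 0.106  F -1.2 2.1
41.7 0.075  F -1.4 2.2
45.7 0.022  F -1.1 2.3
49.7 -0.016  F -1.7 3.1
53.7 -0.040  F -1.9 3.1
57.7 0.049  F -2.0 3.5
61.7 0.096  F -2.4 3.5
65.7 -0.014  F -2.2 4.1
69.7 0.061  F -2.2 4.1
73.7 -0.016  F -2.3 4.2
77.7 -0.006  F -2.3 5.0
81.7 0.040  F -2.4 4.9
85.7 0.083  F -2.3 5.3
89.7 0.033  F -2.3 5.8
93.7 -0.019  F -2.2 6.2
97.7 -0.008  F -2.1 6.6
101.7 0.030  F -2.6 6.2
105.7 0.094  F -2.8 6.6
109.7 0.117  F -2.7 7.2
113.7 0.020  F -2.0 7.1
117.7 -0.048  F -2.3 7.4
121.7 -0.013  F -1.8 7.6
125.7 0.047  F -1.9 7.7
129.7 0.115  F -2.2 7.8
133.7 0.032  F -1.9 8.0
137.7 -0.024  F -1.5 8.5
141.7 -0.031  F -1.1 8.5
145.7 0.008  F -1.0 8.8
149.7 0.087  F -0.7 9.0
149.8 0.107  F -1.5 9.1
t 20.05
```

```bash
python3 - <<'E'
from turn import *
j=np.array(arm.current_joint_positions());j[5]=146.0
arm.move_joints(j);print(avg(8))
arm.grip(.06);arm.sleep(.2)
print("open",avg(8))
arm.move_to([.4864,.0374,.049],rot(98.8-157.5+180))
arm.sleep(.2);print("rot",avg(8),arm.current_joint_positions(),arm.current_ee_pos())
cv2.imwrite("pics/t3.png",cv2.resize(arm.snapshot("top")[160:240,220:320,::-1],None,fx=6,fy=6))
cv2.imwrite("pics/w3.png",arm.snapshot("wrist")[:,:,::-1])
print(arm.current_t())
E
```

```text
(array([-2.059,  7.391,  1.608]), array([1.737, 0.564, 0.014]))
open (array([0.003, 0.104, 0.004]), array([ 0.051,  0.152, -0.019]))
rot (array([ 0.016,  0.076, -0.103]), array([-0.06 ,  0.01 ,  0.008])) [ -2.62   29.089 105.007   0.     45.904 -33.913] [0.486 0.037 0.049]
24.6
```

View pics/w3.png

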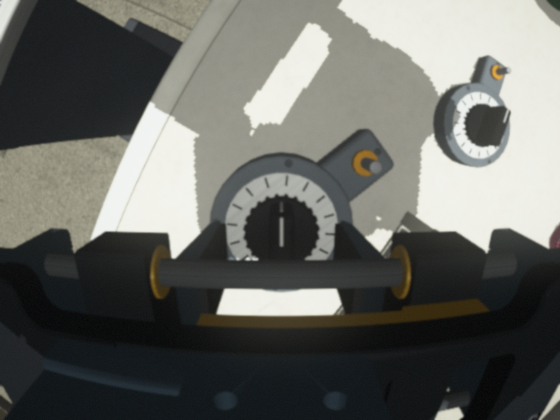

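The index line (column 281) is vertical and centred between the fingers, which is what seven clicks turned should look like. I'll regrip and continue.

```bash
python3 - <<'E'
from turn import *
arm.grip(.005);arm.sleep(.15);print(avg(12),arm.current_width())
turn(32,thr=.18,step=3.)
E
```

```text
(array([1.041, 0.796, 0.298]), array([ 0.131, -0.205,  0.005])) 0.013589039182967243
-31.0 0.067  F 1.0 0.8
-28.0 0.100  F 1.1 0.9
-25.0 0.165  F 1.1 1.0
-22.0 0.225  F 1.0 1.0
t 27.025
```

Resistance grew evenly from −34° and passed 0.2 N m, so that is the stop, at the seventh click. Now I'll back off four clicks (−90°), logging the crossings.

```bash
python3 - <<'E'
from turn import *
arm.sleep(.2)
j=np.array(arm.current_joint_positions());T=-33.9-90
q=-33.9
log=[]
def go(q):
    j[5]=q;arm.move_joints(j);F,M=avg(6);log.append("%.1f %.3f F %.1f %.1f"%(arm.current_joint_positions()[5],M[2],*F[:2]))
go(-33.9)
while q>T+.01:
    q=max(q-4.5,T);go(q)
print("\n".join(log));arm.sleep(.3);print(avg(20),arm.current_t())
E
```

```text
-33.6 -0.011 F 1.1 1.1
-38.2 -0.088 F 1.0 1.4
-42.7 -0.147 F 1.7 1.2
-47.2 0.118 F 1.0 0.5
-51.7 0.028 F 1.8 0.8
-56.2 0.009 F 1.5 0.9
-60.7 -0.083 F 1.8 0.7
-65.2 -0.154 F 1.9 1.1
-69.7 0.126 F 1.4 0.8
-74.2 0.038 F 2.0 0.2
-78.7 -0.006 F 1.9 1.1
-83.2 -0.083 F 2.5 0.6
-87.7 -0.023 F 2.7 0.7
-92.2 0.031 F 2.5 0.8
-96.7 0.015 F 2.6 0.7
-101.2 0.018 F 2.5 1.4
-105.7 -0.083 F 2.7 1.2
-110.2 -0.031 F 3.3 1.0
-114.7 0.032 F 3.0 1.1
-119.2 0.042 F 3.1 1.1
-123.7 0.006 F 2.9 1.2
(array([3.197, 1.422, 1.052]), array([ 0.36 , -0.703, -0.005])) 34.0667
```

Four crossings, ending at zero torque. I'll release, lift clear and look.

```bash
python3 - <<'E'
from turn import *
arm.grip(.036);arm.sleep(.2);print(avg(10))
p=np.array(arm.current_ee_pos());R=arm.current_tool_rot()
p[2]=.14;arm.move_l(p,feed=.08)
p=p-.05*R[:,0];p[2]=.2;arm.move_l(p,R,feed=.15);arm.sleep(.3)
c=arm.get_calibration("wrist");im=arm.snapshot("wrist")
np.savez("w4.npz",im=im,**c);cv2.imwrite("pics/w4.png",im[:,:,::-1])
cv2.imwrite("pics/t4.png",arm.snapshot("top")[:,:,::-1]);print(arm.current_t(),arm.current_tool_rot()[:2,0])
E
```

```text
(array([0.188, 0.076, 0.115]), array([0.061, 0.025, 0.006]))
37.2417 [-0.855 -0.519]
```

View pics/w4.png

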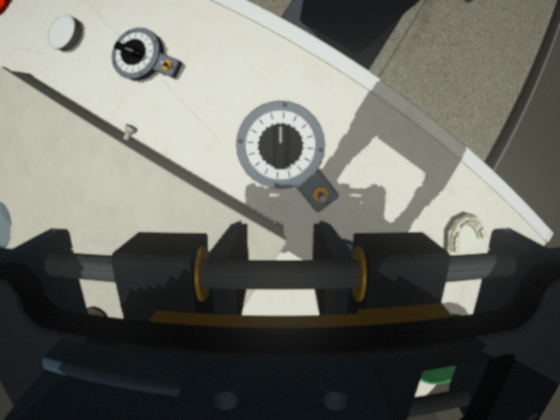

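View pics/t4.png

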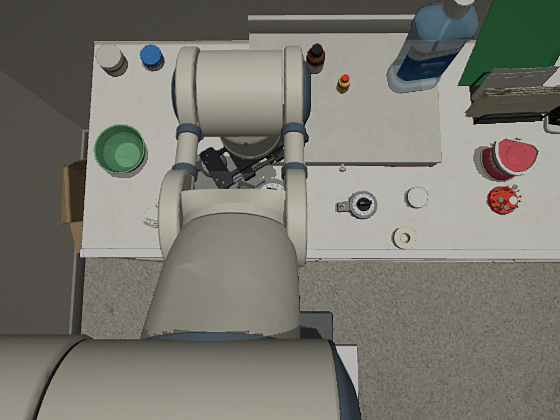

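```bash
python3 - <<'E'
from h import *
w=np.load("w4.npz");c=dict(intrinsics=w["intrinsics"],cam_to_world=w["cam_to_world"])
cv2.imwrite("pics/w4z.png",cv2.resize(w["im"][90:215,220:360,::-1],None,fx=4,fy=4,interpolation=cv2.INTER_CUBIC))
a,b=[onplane(c,uv,.078,True) for uv in((281,144),(280.6,127))]
print("bar yaw",np.degrees(np.arctan2(*(b-a)[1::-1])),"expect",-81.2-157.5+90+360)
print("axis",onplane(c,(281,146),.045,True),"rod",onplane(c,(321,195.5),.059,True))
E
```

```text
bar yaw -147.391144687181 expect 211.3
axis [0.48645178 0.03860312 0.045     ] rod [0.50828707 0.10142774 0.059     ]
```

View pics/w4z.png

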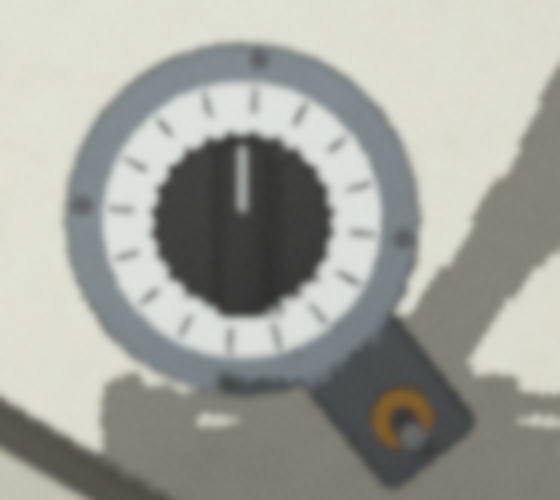

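```bash
python3 -c "
from h import *
print(arm.current_t(),avg(5)); arm.sign_off()"
```

```text
37.2417 (array([ 0.02724653, -0.00095904,  0.08271362]), array([0.0173975 , 0.0192177 , 0.00945505]))
the job is handed in; nothing more can be done
```

I turned the largest unit's dial clockwise to its inner stop, backed it off four clicks, let go and handed the job in at about 37 s. `sign_off` gives no verdict, so I don't know the judged result.

- **Finding the stop:** The stop was seven clicks from the start. I regripped once at that point because the last joint was near its limit. Turning on from there, the resistance rose evenly to 0.225 N m over 12° of turning; past 0.2 N m it can only be the stop.
- **Backing off:** Going counter-clockwise I felt four click crossings over 90°. The torque was close to zero when I released the bar.
- **Dial angle after release:** The wrist camera put the bar at 212.6°, against 211.3° expected. That is well within half a click.
- **Unit position:** The rod measured about 3 mm from where it started, which includes camera error, and the limit is 20 mm. In the first grip the sideways force reached 9 N, close to the roughly 10 N at which the unit slides, because the grip was slightly off centre. I re-centred it when I regripped.
- **Bystanders and arm:** I saw the cast, jar and tape roll standing in the last pictures, and the arm stayed well clear of them, but I did not measure their positions. The gripper was clear and read no force when I handed in.

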